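# Restack the sorting cups in the leaning cup stand

## Robot

A 6-joint arm with a two-finger parallel gripper is mounted at the origin on the work surface. World frame = base frame: x ahead of the robot, y to its left, z up, the work surface at z = 0. Lengths are in m, angles in rad, forces in N, time in s.
With the tool pointing down it reaches from about 0.425 to 0.95 m from the base axis. Payload 3.5 kg.
Tool frame: the origin (TCP) lies at the very end of the fingers, on their centre line; the grasp point (between the pads) lies 19 mm behind it; z points along the fingers, y is the line along which they close (so a half turn about z gives the same grasp; the last joint's range is limited). The gripper opens to 85 mm and grips with 20 to 120 N. Pads are 22 mm wide; open, the fingers measure 114 mm over their backs; the gripper's body (76 mm by 85 mm) begins 54 mm behind the grasp point. The pads swing forward as they close: fully open they stand 13 mm farther back than shut.
Start: joints at [-1.324, 0.286, 1.577, -0, 1.279, -0.15], TCP at [0.261, -0.623, 0.209] pointing down, gripper open.
Joint ranges: [-2.77, 2.77], [-0.9, 2.22], [0.21, 2.48], [-1.53, 4.67], [0.24, 2.81], [-2.84, 2.84]. Speed limits (rad/s): [2.79, 2.79, 3.14, 3.14, 3.14, 3.14].

## Interface

Orientations are given as a unit quaternion [x, y, z, w].
In Python, from plant import ctrl gives the robot as it stands.
- The arm moves only by the tool carry_out, never from a script. Its argument "deltas" is one flat list of numbers, 6 for each row, row after row: the shift along the tool's x, y, z in m, then the turn, a rotation vector about the tool's x, y, z in rad. A call has 1 to 5 rows; each row is the pose to reach, as a shift and turn from the pose commanded when the call began, along the tool's axes at that moment; what a row does not reach only later rows make up. A row lasts 1/8 s, in which the tool goes at most 62.5 mm and 10.7 degrees, less where a joint would pass 70% of its speed; a pose out of reach is approached as far as the arm can. A call with a gripper value outside its range is refused whole. "grip" is the opening in per cent of the stroke, from 0 (shut) to 100 (fully open), set as the call begins (left out, the last holds). The fingers move at their own pace and stop on an object; "grip_force" is the grip in N (left out, the last holds). Time passes only in rows, so rows that repeat a pose let the fingers close. It gives the time, the measured TCP pose, the force, the opening and the grip force at its end, in the units of the state.
- ctrl.get_state(): the state, without advancing time (a new reading comes with each control period).
- ctrl.read_camera(name): name is "side" or "top" or "wrist"; returns (picture, depth): 420x560x3 uint8, red, green, blue; 420x560 float32, m along the optical axis (not along the pixel's ray), 0 where there is no reading.
- ctrl.camera_model(name): a dict with "intrinsics" (3x3 intrinsics, pixels), "k1" (the pictures are not rectified: a ray, as slopes to the right and down, at radius r is drawn at 1 + k1 r^2 times it, then the intrinsics apply), "extrinsics" (4x4, takes a point from world to camera coordinates); the wrist camera has in their place "hand_eye" (4x4, takes a point from camera to tool coordinates, whose origin is the TCP and whose axes are the flange's). Camera axes: x right, y down, z forward; pixel columns grow to the right and rows downward; lengths in m; the calibration is good to about 2 mm. A picture is of the moment at which its call begins: read the wrist's pose just before it. camera_model takes no time and is no camera call.
- ctrl.sign_off(): hands the job in; it is judged then, once.
Trained networks look in the newest picture that a camera, given by its name, has taken for a name from the list of things; names that differ only in an ending like _2 or _b are one class to them, and where a whole thing is asked for, a point or a joint stands for the part that bears it (a point fixed in the world has none). Each returns a list of dicts, best first, with "score" (0 to 1); they miss things now and then, are a little off and sometimes report something else, mostly with a low value. They report only what shows in the picture. A call takes as long as a camera call. They do not tell look-alikes from the thing itself.
- ctrl.find_in(camera, query): "uv" ([column, row] in pixels, amid what is visible of it).
The state is a dict: "time": time; "qpos": joint angles; "dq": joint speeds; "joint_efforts": joint torques, N m; "eef_pos": TCP position; "tcp_rot": TCP orientation; "contact_force": force on the tool from outside, world axes, zero at the start; "wrist_torque": the same for the moment, N m; "opening": opening from 0.0 (shut) to 1.0 (fully open); "finger_force": force on a finger pad.
Only numpy, scipy, OpenCV 4.12 (cv2) and the standard library are available. Lean on these libraries where they do the work, as an engineer would, in place of code of your own. Each camera call takes 0.05 s, during which the arm holds its last target. There are 200 camera calls.

## Task

Put the sorting cups away in the leaning stand: nest the orange cup fully home in the white cup there, and then the green cup fully home in the orange one. Push the stack gently down along its slope until the white cup's carrier is hard on its bottom stop, without forcing it, and let go. Leave the blue cup and everything else on the bench as it is.

Things in the scene. Friction and masses are not known exactly. Their poses are not given: they have to be found in the camera images.
- cup_orange: Orange plastic stacking cup standing upright on the bench, 75 mm tall, 60 mm outside diameter, about 60 g. Tapered foot (40 mm wide at the bottom, 50 mm at 33 mm up), flat outward shoulder at 33 mm, then a straight collar 60 mm outside, 54 mm inside, from 33 to 75 mm. Origin: centre of the underside, z towards the mouth.
- cup_green: Green plastic stacking cup, the same in all but colour as the orange one (sizes and origin too), upright on the bench. Fully home in an identical cup, a cup's shoulder rests on the lower cup's rim: its origin lies 42 mm further along the axis and its 42 mm collar stands clear above that rim.
- cup_blue: Blue stacking cup of the same shape, still in use: a bystander to leave alone.
- stand: Fixed grey and aluminium stand; foot plate 160 (x) by 120 (y) by 10 mm, reaching 90 mm before and 70 mm behind the origin (on the bench), with a 35 mm pedestal. Its guide leans 0.5 rad (29 deg) from vertical towards its own -x, which faces the robot within 0.35 rad. Side cheeks at y = +-43 mm; their tops stay at least 25 mm (along the axis) below the white cup's rim.
- seat (a point): On the axis of the white cup (an identical stacking cup fixed to the stand's sliding carrier), 42 mm above its underside: where the underside centre of the cup nested in it lies when fully home. z is the leaning stack axis, up and out of the mouth; moves with the carrier.
- carrier_rim (a point): Centre of the white cup's rim (33 mm beyond seat along the same axis; mouth 54 mm inside, 60 mm outside diameter); same axes.
- carrier (a joint): Slide of the carrier with the white cup along the leaning axis, in m: 0 fully up, 0.025 hard on the bottom stop. A friction brake of about 8 N holds it wherever it is left; the weight of the cups does not move it. Starts somewhere in the upper half.
- petri: Clear round dish, 90 mm wide, 16 mm high, a bystander. Origin: centre of underside.
- jar: Amber jar with a black cap, 60 mm wide, 80 mm high, a bystander. Origin: centre of underside.
- reagent: White bottle with a blue cap, 52 mm wide, 120 mm high, a bystander. Origin: centre of underside.
- forceps: Steel forceps lying flat, 125 mm long (along x), 4 mm high, a bystander.
- pillbox: Round aluminium pill box, 44 mm wide, 22 mm high, a bystander. Origin: centre of underside.
- mouse: Red and black computer mouse, 98 by 56 mm and 32 mm high, on a cork pad, a bystander.
Things that resemble listed ones, but are neither listed nor needed, are in the scene too. There is more than one size of the cup_green; the job needs the largest.

How it is judged:
By the outcome, as a careful person would: the job done as asked, in the order asked, and still so for the second after the job is handed in, with the robot touching nothing.
It also fails if it takes over 64 s, if anything falls off the work surface, if the arm or the gripper's body presses on something with over 40 N, if the wrist force passes 120 N, or if a joint passes its speed limit or range.

## Working session

There is one attempt and no reset: what is moved stays moved. The work goes in short steps, Python scripts to look and compute and a tool call to move; the robot and the scene stay as the last step left them, time stands still between calls to the robot, and variables do not carry over. Pictures are saved under pics/ and viewed, at most 10 in all, crops included, and the job is handed in when it is done.

Besides the shell and the picture viewer there is one more tool, called after "Emit:" by a JSON object that holds its "fn" and its "kwargs", one argument or row to a line. carry_out: Moves the arm, as the interface text tells. Its arguments: {"type":"object","properties":{"deltas":{"type":"array"},"grip":{"type":"number"},"grip_force":{"type":"number"}},"required":["deltas"]}

```bash
ls; mkdir -p pics
cat > h.py <<'E'
import numpy as np, cv2
from scipy.spatial.transform import Rotation as R
from plant import ctrl
def cam(name):
    s=ctrl.get_state(); im,d=ctrl.read_camera(name); m=ctrl.camera_model(name)
    K=np.array(m["intrinsics"]);k1=m["k1"]
    if name=="wrist":
        T=np.eye(4);T[:3,:3]=R.from_quat(s["tcp_rot"]).as_matrix();T[:3,3]=s["eef_pos"]
        W=T@np.array(m["hand_eye"])
    else: W=np.linalg.inv(np.array(m["extrinsics"]))
    h,w=d.shape
    u,v=np.meshgrid(np.arange(w),np.arange(h))
    uv=np.stack([u,v],-1).reshape(-1,1,2).astype(float)
    xy=cv2.undistortPoints(uv,K,np.array([k1,0,0,0,0.])).reshape(h,w,2)
    P=np.concatenate([xy*d[...,None],d[...,None]],-1)@W[:3,:3].T+W[:3,3]
    return im,d,P,W
def save(n,im): cv2.imwrite("pics/"+n+".png",im[...,::-1])
E
python3 - <<'E'
from h import *
s=ctrl.get_state(); print({k:np.round(v,3) for k,v in s.items()})
ims=[]
for c in("top","side"):
    im,d,P,W=cam(c); save(c,im); np.savez("/tmp/"+c,im=im,d=d,P=P,W=W)
    print(c,W.round(3).tolist())
    for q in("cup_orange","cup_green","cup_blue","carrier_rim","stand","jar","reagent","mouse","petri","pillbox","forceps"):
        for r in ctrl.find_in(c,q)[:4]:
            u,v=np.round(r["uv"]).astype(int); print(q,round(r["score"],2),(u,v),P[v,u].round(3),im[v,u])
E
```

```text
pics
{'time': np.float64(0.0), 'qpos': array([-1.324,  0.287,  1.578, -0.   ,  1.279, -0.15 ]), 'dq': array([ 0.001, -0.002, -0.001,  0.001, -0.001, -0.001]), 'joint_efforts': array([-0.0000e+00, -4.0598e+01, -2.9263e+01, -0.0000e+00,  6.0000e-03,
        0.0000e+00]), 'eef_pos': array([ 0.261, -0.622,  0.208]), 'tcp_rot': array([ 0.98 ,  0.197, -0.   , -0.001]), 'contact_force': array([0.677, 1.199, 0.253]), 'wrist_torque': array([-0.024,  0.064,  0.022]), 'finger_force': np.float64(0.0), 'opening': np.float64(1.0)}
top [[0.021, -0.991, 0.132, 0.415], [-1.0, -0.024, -0.018, 0.045], [0.021, -0.132, -0.991, 1.394], [0.0, 0.0, 0.0, 1.0]]
cup_orange 0.66 (np.int64(180), np.int64(259)) [0.443 0.286 0.011] [164 130  65]
cup_orange 0.17 (np.int64(220), np.int64(147)) [0.75  0.178 0.082] [136 130 126]
cup_green 0.9 (np.int64(404), np.int64(249)) [ 0.485 -0.351  0.002] [ 64 125  80]
cup_green 0.8 (np.int64(416), np.int64(214)) [ 0.585 -0.381  0.025] [40 83 49]
cup_green 0.67 (np.int64(418), np.int64(282)) [ 0.391 -0.392  0.002] [ 56 115  71]
cup_blue 0.63 (np.int64(200), np.int64(192)) [0.63
[... 946 characters left out ...]
(np.int64(254), np.int64(360)) [ 0.387 -0.366  0.017] [ 62 128  78]
cup_green 0.61 (np.int64(291), np.int64(334)) [ 0.473 -0.364  0.065] [49 99 61]
cup_blue 0.57 (np.int64(268), np.int64(201)) [0.621 0.199 0.066] [ 41  67 124]
carrier_rim 0.96 (np.int64(296), np.int64(213)) [ 0.616 -0.038  0.158] [194 187 185]
stand 0.94 (np.int64(298), np.int64(245)) [ 0.623 -0.041  0.055] [138 138 139]
jar 0.74 (np.int64(378), np.int64(295)) [ 0.717 -0.316  0.065] [41 32 30]
jar 0.54 (np.int64(295), np.int64(246)) [ 0.616 -0.037  0.051] [213 213 215]
reagent 0.76 (np.int64(312), np.int64(196)) [0.758 0.169 0.075] [200 190 187]
pillbox 0.58 (np.int64(249), np.int64(300)) [ 0.437 -0.177  0.021] [239 239 240]
```

View pics/top.png

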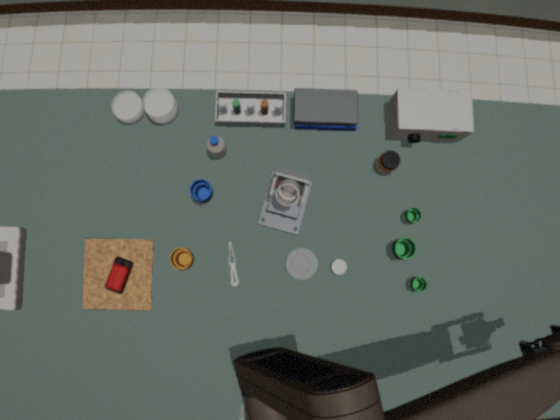

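View pics/side.png

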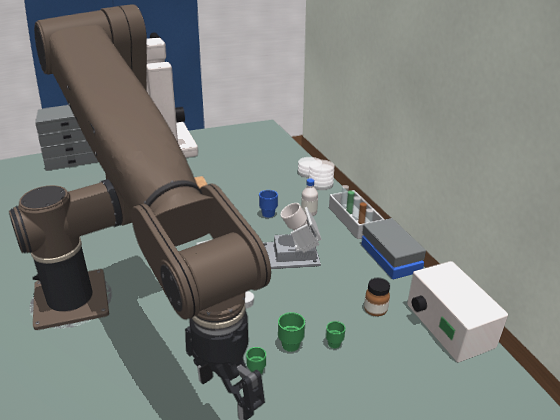

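Top picture: orange cup at (181,259), white cup in the stand at (287,195), blue at (202,191). Green candidates are (404,249), (413,215) and (418,285); the one at (404,249) is clearly the largest. For orange, the only other thing is the orange vial cap at (265,105). I'll check this with a crop and a measurement.

```bash
cat > m.py <<'E'
from h import *
from scipy.optimize import least_squares
def circ(p):
    f=least_squares(lambda a:np.hypot(p[:,0]-a[0],p[:,1]-a[1])-a[2],[*p[:,:2].mean(0),.03],loss="soft_l1",f_scale=.002); return f.x
E
python3 - <<'E'
from m import *
t=np.load("/tmp/top.npz"); im,P=t["im"],t["P"]
hsv=cv2.cvtColor(im,cv2.COLOR_RGB2HSV)
def region(name,lo,hi,c,box=.07):
    m=(cv2.inRange(hsv,lo,hi)>0)&(np.hypot(P[...,0]-c[0],P[...,1]-c[1])<box)
    p=P[m]; zt=np.percentile(p[:,2],97); r=p[(p[:,2]>zt-.012)]
    print(name,m.sum(),"ztop",zt.round(4),"rim",circ(r).round(4),len(r), "px",np.argwhere(m).mean(0)[::-1].round())
region("orange",(10,120,60),(25,255,255),(.45,.29))
region("green",(55,90,40),(85,255,255),(.485,-.36),.05)
region("green2",(55,90,40),(85,255,255),(.585,-.39),.05)
region("green3",(55,90,40),(85,255,255),(.391,-.40),.05)
# stand, both clouds
for c in("top","side"):
    t=np.load(f"/tmp/{c}.npz");P=t["P"]
    m=(abs(P[...,0]-.61)<.13)&(abs(P[...,1]+.02)<.11)&(P[...,2]>.004)
    p=P[m];print(c,len(p),p.min(0).round(3),p.max(0).round(3))
    pl=p[(p[:,2]<.016)]; 
    if len(pl)>30: print("plate",cv2.minAreaRect((pl[:,:2]*1000).astype(np.float32)))
im=np.load("/tmp/top.npz")["im"];s=np.load("/tmp/side.npz")["im"]
a=cv2.resize(im[150:250,240:340],(400,400),interpolation=2);b=cv2.resize(im[200:300,360:460],(400,400),interpolation=2)
save("crop",np.hstack([a,b]))
E
```

```text
orange 396 ztop 0.0771 rim [0.4446 0.2739 0.0279] 87 px [181. 258.]
green 347 ztop 0.0764 rim [ 0.4853 -0.3334  0.0279] 68 px [405. 248.]
green2 196 ztop 0.0537 rim [ 0.579  -0.366   0.0197] 59 px [413. 215.]
green3 200 ztop 0.0553 rim [ 0.3867 -0.3799  0.0193] 57 px [418. 284.]
top 2804 [ 0.48  -0.13   0.004] [0.74  0.09  0.166]
plate ((610.2977905273438, -19.943328857421875), (259.3529052734375, 219.65951538085938), 0.17070598900318146)
side 2514 [ 0.537 -0.129  0.004] [0.74  0.084 0.167]
plate ((638.5982666015625, -25.15118408203125), (213.61181640625, 201.03399658203125), 88.0616683959961)
```

View pics/crop.png

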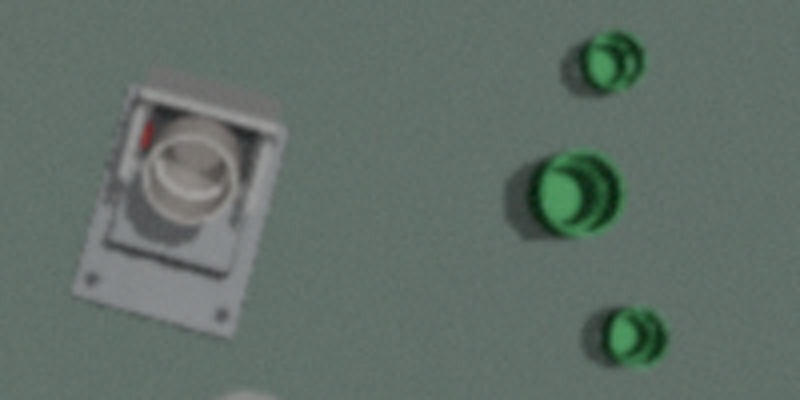

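The crop shows the stand at left with its white cup mouth near (190,170), and the three green cups at right. The middle one, at (578,193), is 56 mm across the rim mid-wall and 76 mm high, so it is cup_green; the small ones are about 39 mm wide and 54 mm high. Next I'll make a close wrist view of the stand from roughly the pre-insertion attitude.

```bash
cat >> h.py <<'E'
def rot_down(h): # tool x heading h, z down
    x=np.array([np.cos(h),np.sin(h),0]);z=np.array([0,0,-1.]);return R.from_matrix(np.stack([x,np.cross(z,x),z],1))
def rot_axis(a): # tool z = -a, y horizontal, x outward
    z=-np.array(a)/np.linalg.norm(a);y=np.cross(z,[0,0,1.]);y/=-np.linalg.norm(y)
    if y[1]>0:y=-y
    return R.from_matrix(np.stack([np.cross(y,z),y,z],1))
def rel(p,r):
    s=ctrl.get_state();r0=R.from_quat(s["tcp_rot"])
    d=r0.inv().apply(np.array(p)-s["eef_pos"]);w=(r0.inv()*r).as_rotvec()
    print("t",round(float(s["time"]),2),"q",np.round(s["qpos"],2),"rel",d.round(4),w.round(4),"|d|",np.linalg.norm(d).round(3),"ang",np.linalg.norm(w).round(3))
E
python3 - <<'E'
from h import *
print(np.round(ctrl.camera_model("wrist")["hand_eye"],3).tolist(), np.round(ctrl.camera_model("wrist")["intrinsics"],0).tolist())
ps=-.24;a=np.array([-np.sin(.5)*np.cos(ps),-np.sin(.5)*np.sin(ps),np.cos(.5)])
rel(np.array([.60,-.01,.165])+.17*a,rot_axis(a))
print(np.array([.60,-.01,.165])+.17*a)
E
```

```text
[[-0.0, -0.949, -0.315, 0.081], [1.0, -0.0, 0.0, 0.001], [-0.0, -0.315, 0.949, -0.163], [0.0, 0.0, 0.0, 1.0]] [[378.0, 0.0, 282.0], [0.0, 378.0, 204.0], [0.0, 0.0, 1.0]]
t 1.2 q [-1.32  0.29  1.58  0.    1.28 -0.15] rel [ 0.4839 -0.4823 -0.1048] [-0.1591  0.4828  0.6233] |d| 0.691 ang 0.804
[0.52083368 0.00937332 0.31418904]
```

Emit:
{"fn": "carry_out", "kwargs": {
  "deltas": [0.04,-0.04,-0.02,0,0,0,0.08,-0.08,-0.04,0,0,0,0.12,-0.12,-0.06,0,0,0,0.16,-0.16,-0.08,0,0,0,0.2,-0.2,-0.1,0,0,0]
}}

```text
time: 1.82
eef_pos: [0.3685, -0.359, 0.3103]
tcp_rot: [0.98, 0.197, 0.0, 0.0]
contact_force: [1.5, 0.0, 0.6]
opening: 1.001
finger_force: 0.0
```

Emit:
{"fn": "carry_out", "kwargs": {
  "deltas": [0.04,-0.04,0,0,0,0,0.08,-0.08,0,0,0,0,0.12,-0.12,0,0,0,0,0.16,-0.16,0,0,0,0,0.2,-0.2,0,0,0,0]
}}

```text
time: 2.45
eef_pos: [0.4756, -0.0972, 0.3098]
tcp_rot: [0.98, 0.197, 0.0, 0.0]
contact_force: [0.7, -0.2, -0.5]
opening: 0.998
finger_force: 0.0
```

Emit:
{"fn": "carry_out", "kwargs": {
  "deltas": [0.02,-0.02,0,-0.03,0.1,0.12,0.04,-0.04,0,-0.06,0.2,0.25,0.06,-0.06,0,-0.1,0.3,0.37,0.08,-0.08,0,-0.13,0.4,0.5,0.084,-0.082,-0.005,-0.16,0.48,0.62]
}}

```text
time: 3.08
eef_pos: [0.5207, 0.0104, 0.3142]
tcp_rot: [0.962, -0.115, 0.246, 0.03]
contact_force: [0.3, -0.0, 0.8]
opening: 0.999
finger_force: 0.0
```

Run:
```python
from m import *
im,d,P,W=cam("wrist"); save("w1",im); np.savez("/tmp/w1",im=im,d=d,P=P,W=W)
s=ctrl.get_state();print(s["qpos"].round(2))
for q in("carrier_rim","stand","seat"):
    for r in ctrl.find_in("wrist",q)[:2]:
        u,v=np.round(r["uv"]).astype(int); print(q,round(r["score"],2),(u,v),P[v,u].round(3),im[v,u])
```

```text
[-0.15 -0.43  2.12 -0.05  0.95  1.68]
carrier_rim 0.63 (np.int64(275), np.int64(163)) [ 0.636 -0.01   0.081] [152 148 143]
carrier_rim 0.6 (np.int64(347), np.int64(318)) [ 0.438 -0.056  0.003] [167 173 170]
stand 0.97 (np.int64(276), np.int64(186)) [ 0.602 -0.004  0.111] [150 146 141]
seat 0.82 (np.int64(276), np.int64(159)) [ 0.64  -0.013  0.083] [151 147 142]
```

View pics/w1.png

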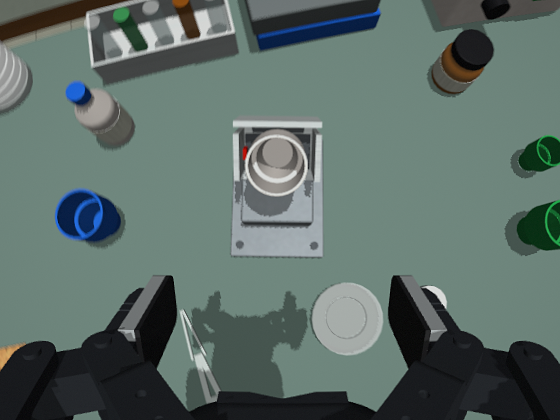

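```bash
cat >> m.py <<'E'
def ax(ps): return np.array([-np.sin(.5)*np.cos(ps),-np.sin(.5)*np.sin(ps),np.cos(.5)])
def basis(ps):
    a=ax(ps);y=np.array([-np.sin(ps),np.cos(ps),0]);return np.stack([np.cross(y,a),y,a],1)
def rimfit(P,c0,ps,verbose=True,col=None):
    B=basis(ps);Q=(P.reshape(-1,3)-c0)@B
    m=(np.hypot(Q[:,0],Q[:,1])<.045)&(abs(Q[:,2])<.04); 
    if col is not None: m&=col.ravel()
    q=Q[m];h=np.percentile(q[(np.hypot(q[:,0],q[:,1])>.02)][:,2],95)
    for _ in range(3):
        r=q[(q[:,2]>h-.004)&(q[:,2]<h+.006)]; f=circ(r)
        ri=r[abs(np.hypot(r[:,0]-f[0],r[:,1]-f[1])-.0285)<.004]; h=np.median(ri[:,2])
    A=np.c_[ri[:,:2],np.ones(len(ri))];pl=np.linalg.lstsq(A,ri[:,2],rcond=None)[0]
    print("rim",(c0+B@np.array([f[0],f[1],h])).round(4),"r",f[2].round(4),"n",len(r),"h",h.round(4),"tilt x,y",pl[:2].round(3))
    return c0+B@np.array([f[0],f[1],h])
E
python3 - <<'E'
from m import *
from scipy import ndimage
for n in("w1","top"):
    t=np.load(f"/tmp/{n}.npz");P,im=t["P"],t["im"]
    tab=P[(abs(P[...,0]-.48)<.02)&(abs(P[...,1]+.02)<.03)];print(n,"table z",np.median(tab[:,2]).round(4),tab[:,2].std().round(4))
    z0=np.median(tab[:,2])
    m=(abs(P[...,0]-.60)<.12)&(abs(P[...,1]+.01)<.11)&(P[...,2]-z0>.006)&(P[...,2]-z0<.014)
    m=ndimage.binary_opening(m,iterations=1 if n=="top" else 2);l,k=ndimage.label(m);sz=ndimage.sum(m,l,range(1,k+1));m=l==1+np.argmax(sz)
    p=P[m];(c,wh,an)=cv2.minAreaRect((p[:,:2]*1000).astype(np.float32));print("plate",np.round(c,1),np.round(wh,1),an.__round__(1),p[:,2].mean().round(4))
    # upper stand silhouette points
    for ps in(-.2,-.25,-.3): rimfit(P,np.array([.59,-.01,.16]),ps)
E
```

```text
w1 table z 0.3933 0.1101
plate [485.4  19.9] [36.1  3.4] 76.9 0.4038
rim [ 0.6124 -0.0073  0.1492] r 0.0284 n 651 h -0.0197 tilt x,y [ 0.005 -0.023]
rim [ 0.6124 -0.0073  0.1492] r 0.0283 n 642 h -0.0196 tilt x,y [ 0.007 -0.002]
rim [ 0.6124 -0.0073  0.1492] r 0.0283 n 640 h -0.0193 tilt x,y [0.008 0.021]
top table z 0.0006 0.0057
plate [552.   -4.2] [38.7 65.8] 22.3 0.0102
rim [ 0.6122 -0.0052  0.1498] r 0.0284 n 84 h -0.019 tilt x,y [ 0.007 -0.024]
rim [ 0.6122 -0.0054  0.1496] r 0.0284 n 86 h -0.0189 tilt x,y [ 0.012 -0.014]
rim [ 0.6122 -0.0054  0.1497] r 0.0283 n 85 h -0.0186 tilt x,y [ 0.013 -0.001]
```

The wrist picture shows the white cup mouth at about (276,163) in the stand and the petri dish at (347,318). The fitted rim centre is (0.612,-0.007,0.149), with radius 28.4 mm and stand yaw about -0.25. Next is a hover above the orange cup.

Run:
```python
from m import *
rel([.4446,.2739,.20],rot_down(.3))
```

```text
t 3.27 q [-0.16 -0.42  2.12 -0.05  0.95  1.67] rel [-0.1736 -0.2401  0.0354] [ 0.1359 -0.4843 -0.5227] |d| 0.298 ang 0.725
```

Emit:
{"fn": "carry_out", "kwargs": {
  "deltas": [-0.035,-0.048,0.007,0.03,-0.1,-0.1,-0.07,-0.096,0.014,0.055,-0.19,-0.21,-0.105,-0.144,0.021,0.08,-0.29,-0.31,-0.14,-0.192,0.028,0.11,-0.39,-0.42,-0.174,-0.24,0.035,0.136,-0.484,-0.523]
}}

```text
time: 3.9
eef_pos: [0.4456, 0.2752, 0.2]
tcp_rot: [0.989, 0.15, -0.001, -0.001]
contact_force: [1.7, -0.5, 1.1]
opening: 1.001
finger_force: 0.0
```

```bash
cat >> m.py <<'E'
def cup(cam_name,lo,hi,c,z=.075):
    im,d,P,W=cam(cam_name);hsv=cv2.cvtColor(im,cv2.COLOR_RGB2HSV)
    m=(cv2.inRange(hsv,lo,hi)>0)&(np.hypot(P[...,0]-c[0],P[...,1]-c[1])<.05)
    p=P[m];zt=np.percentile(p[:,2],95)
    r=p[(p[:,2]>zt-.004)];f=circ(r);print("ztop",np.median(r[:,2]).round(4),"rim",f.round(4),len(r));return f,im
E
python3 - <<'E'
from m import *
f,im=cup("wrist",(8,100,50),(25,255,255),(.4446,.2739)); 
rel([*f[:2],.037],rot_down(.3))
E
```

```text
ztop 0.0735 rim [0.4454 0.2739 0.0281] 820
t 3.95 q [ 0.36 -0.03  1.95  0.01  1.23  1.63] rel [0.002  0.0067 0.1584] [-0.0062  0.0098  0.0063] |d| 0.159 ang 0.013
```

Run:
```python
from m import *
for i in range(2):
    s=ctrl.get_state();print(s["time"],s["eef_pos"].round(4),s["dq"].round(2))
    f,im=cup("wrist",(8,100,50),(25,255,255),(.4446,.2739)); 
rel([*f[:2],.037],rot_down(.3))
```

```text
3.95 [0.4432 0.2792 0.1955] [-0.07 -0.08  0.09 -0.1  -0.02  0.03]
ztop 0.0735 rim [0.4453 0.2738 0.0282] 964
4.0 [0.4439 0.2764 0.1962] [-0.06 -0.07  0.02 -0.07 -0.01  0.02]
ztop 0.0735 rim [0.4453 0.2736 0.0282] 960
t 4.05 q [ 0.36 -0.04  1.96  0.    1.23  1.63] rel [0.0009 0.0015 0.1607] [-0.0004  0.0042  0.0013] |d| 0.161 ang 0.004
```

Emit:
{"fn": "carry_out", "kwargs": {
  "deltas": [0.001,0,0.045,0,0,0,0.001,0,0.09,0,0,0,0.001,0,0.13,0,0,0,0.001,0,0.155,0,0,0,0.001,0,0.162,0,0,0]
}}

```text
time: 4.68
eef_pos: [0.4461, 0.2729, 0.0371]
tcp_rot: [0.989, 0.148, -0.001, 0.0]
contact_force: [0.2, 0.6, 0.8]
opening: 1.001
finger_force: 0.0
```

Emit:
{"fn": "carry_out", "kwargs": {
  "deltas": [0,0,0,0,0,0,0,0,0,0,0,0,0,0,0,0,0,0,0,0,0,0,0,0],
  "grip": 40,
  "grip_force": 30
}}

```text
time: 5.18
eef_pos: [0.4478, 0.2749, 0.0401]
tcp_rot: [0.989, 0.149, 0.003, -0.0]
contact_force: [-0.1, -1.2, 6.4]
opening: 0.688
finger_force: 32.5
```

Emit:
{"fn": "carry_out", "kwargs": {
  "deltas": [0,0,-0.02,0,0,0,0,0,-0.06,0,0,0,0,0,-0.12,0,0,0,0,0,-0.18,0,0,0,0,0,-0.22,0,0,0]
}}

```text
time: 5.8
eef_pos: [0.4463, 0.2748, 0.2616]
tcp_rot: [0.989, 0.149, 0.003, -0.001]
contact_force: [1.1, -0.3, -2.9]
opening: 0.69
finger_force: 32.6
```

Emit:
{"fn": "carry_out", "kwargs": {
  "deltas": [0,0,0,0,0,0,0,0,0,0,0,0,0,0,0,0,0,0]
}}

```text
time: 6.18
eef_pos: [0.4446, 0.2739, 0.2552]
tcp_rot: [0.989, 0.148, -0.002, 0.0]
contact_force: [0.8, 0.6, -1.2]
opening: 0.691
finger_force: 32.6
```

```bash
cat >> m.py <<'E'
def held(lo,hi):
    im,d,P,W=cam("wrist");hsv=cv2.cvtColor(im,cv2.COLOR_RGB2HSV);H=np.array(ctrl.camera_model("wrist")["hand_eye"])
    T=H@np.linalg.inv(W);Q=P@T[:3,:3].T+T[:3,3]
    m=(cv2.inRange(hsv,lo,hi)>0)&(np.hypot(Q[...,0],Q[...,1])<.05)&(Q[...,2]>-.08)&(Q[...,2]<.1)
    q=Q[m];zt=np.percentile(q[:,2],4);print("n",len(q),"zmin",zt.round(4))
    r=q[q[:,2]<zt+.005];f=circ(r);print("rim in tool",f.round(4),"z",np.median(r[:,2]).round(4))
    A=np.c_[r[:,:2],np.ones(len(r))];print("tilt",np.linalg.lstsq(A,r[:,2],rcond=None)[0][:2].round(3))
    fl=q[(q[:,2]>zt+.05)&(np.hypot(q[:,0]-f[0],q[:,1]-f[1])<.018)]
    if len(fl)>20: print("floor z",np.median(fl[:,2]).round(4),len(fl))
    return im
E
python3 - <<'E'
from m import *
im=held((8,100,50),(25,255,255)); save("w2",im)
ps=-.253;a=ax(ps);rim=np.array([.6124,-.0065,.1492])
rel(rim+a*(.042+.05),rot_axis(a))
E
```

```text
n 18577 zmin -0.0341
rim in tool [-0.0017  0.0013  0.0282] z -0.0332
tilt [-0.004  0.015]
floor z 0.0371 886
t 6.22 q [ 0.36 -0.09  1.89  0.    1.34  1.63] rel [0.0404 0.2942 0.0254] [-0.1369  0.4904  0.5395] |d| 0.298 ang 0.742
```

View pics/w2.png

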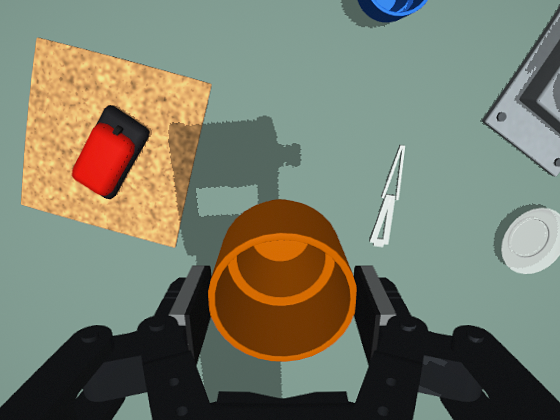

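The picture shows the orange cup held upright between the pads, its mouth centred near (283,297).

Run:
```python
from m import *
ps=-.253;a=ax(ps);rim=np.array([.6124,-.0073,.1492]);r=rot_axis(a)
h=rim+.008*a-r.apply([-.0017,.0013,0]);print(h)
rel(h+a*.075,r)
```

```text
[ 0.61045649 -0.00545478  0.15703568]
t 6.22 q [ 0.36 -0.09  1.89  0.    1.34  1.63] rel [0.0459 0.2969 0.0325] [-0.1369  0.4904  0.5395] |d| 0.302 ang 0.742
```

Emit:
{"fn": "carry_out", "kwargs": {
  "deltas": [0.009,0.06,0.006,-0.03,0.1,0.11,0.018,0.12,0.013,-0.055,0.2,0.22,0.027,0.18,0.02,-0.08,0.29,0.32,0.036,0.24,0.026,-0.11,0.39,0.43,0.046,0.297,0.033,-0.137,0.49,0.54]
}}

```text
time: 6.85
eef_pos: [0.5769, 0.002, 0.2236]
tcp_rot: [0.96, -0.125, 0.248, 0.031]
contact_force: [1.0, 0.1, -1.2]
opening: 0.689
finger_force: 32.7
```

Emit:
{"fn": "carry_out", "kwargs": {
  "deltas": [0,0,0,0,0,0,0,0,0,0,0,0,0,0,0,0,0,0]
}}

```text
time: 7.22
eef_pos: [0.577, 0.005, 0.2251]
tcp_rot: [0.961, -0.122, 0.247, 0.03]
contact_force: [-0.3, 0.2, -0.6]
opening: 0.689
finger_force: 32.8
```

```bash
cat >> m.py <<'E'
def axisfit(P,im,lo,hi,c,ps):  # coloured collar in a fixed view: rim centre in stand axes rel. to c
    hsv=cv2.cvtColor(im,cv2.COLOR_RGB2HSV);col=cv2.inRange(hsv,lo,hi)>0
    return rimfit(P,c,ps,col=col)
E
python3 - <<'E'
from m import *
ps=-.253;a=ax(ps);rim=np.array([.6124,-.0073,.1492]);r=rot_axis(a)
im=held((8,100,50),(25,255,255));save("w3",im)
h=rim+.008*a-r.apply([-.0017,.0013,0])
rel(h,r)
it,d,P,W=cam("top")
s=ctrl.get_state();B=basis(ps);print("tcp rel rim",((s["eef_pos"]-rim)@B).round(4))
i2,d,P,W=cam("side");save("v3",np.hstack([cv2.resize(it[150:250,240:340],(400,400)),cv2.resize(i2[150:290,240:380],(400,400))]))
E
```

```text
n 18533 zmin -0.0338
rim in tool [-0.0019  0.0008  0.0281] z -0.0328
tilt [0.005 0.015]
floor z 0.0374 875
t 7.28 q [-0.14 -0.21  2.12 -0.08  0.73  1.72] rel [-0.0024  0.0021  0.0767] [-0.0029 -0.0036  0.0001] |d| 0.077 ang 0.005
tcp rel rim [0.0039 0.0031 0.0847]
```

View pics/v3.png

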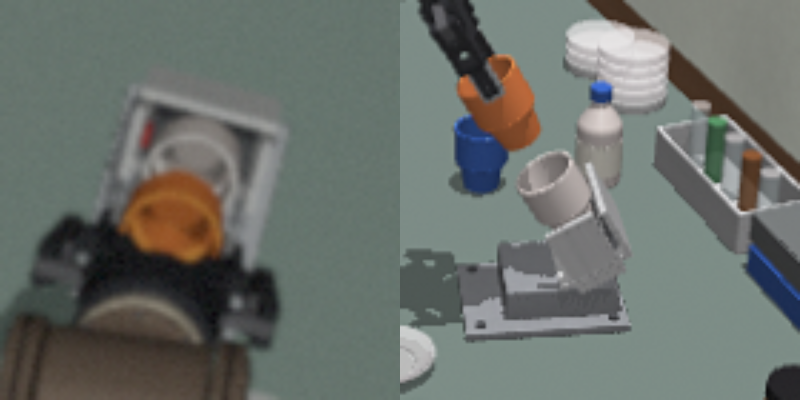

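The picture shows the orange cup in line above the white mouth in both views, with the foot about 35 mm out. Inserting.

Emit:
{"fn": "carry_out", "kwargs": {
  "deltas": [-0.002,0.002,0.015,0,0,0,-0.002,0.002,0.03,0,0,0,-0.002,0.002,0.045,0,0,0,-0.002,0.002,0.055,0,0,0,-0.002,0.002,0.06,0,0,0]
}}

```text
time: 8.0
eef_pos: [0.6029, -0.0048, 0.1702]
tcp_rot: [0.961, -0.123, 0.246, 0.03]
contact_force: [-0.4, -0.1, -1.1]
opening: 0.686
finger_force: 32.8
```

Emit:
{"fn": "carry_out", "kwargs": {
  "deltas": [0,0,0,0,0,0,0,0,0.004,0,0,0,0,0,0.008,0,0,0,0,0,0.01,0,0,0,0,0,0.01,0,0,0]
}}

```text
time: 8.62
eef_pos: [0.6075, -0.0059, 0.1625]
tcp_rot: [0.961, -0.123, 0.247, 0.03]
contact_force: [0.1, -0.7, 0.2]
opening: 0.687
finger_force: 32.8
```

Run:
```python
from m import *
ps=-.253;a=ax(ps);rim=np.array([.6124,-.0073,.1492]);r=rot_axis(a)
rel(rim+.008*a-r.apply([-.0017,.0013,0]),r)
s=ctrl.get_state();print("axial/lateral force",(s["contact_force"]@basis(ps)).round(2))
held((8,100,50),(25,255,255))
```

```text
t 8.62 q [-0.16 -0.06  2.11 -0.08  0.59  1.72] rel [-0.0002 -0.0012  0.0061] [-0.0018 -0.003  -0.0016] |d| 0.006 ang 0.004
axial/lateral force [ 0.35 -0.66 -0.01]
n 18553 zmin -0.0337
rim in tool [-0.0019  0.0008  0.0281] z -0.0328
tilt [0.004 0.014]
floor z 0.0374 883
```

Emit:
{"fn": "carry_out", "kwargs": {
  "deltas": [0,-0.0005,0.002,0,0,0,0,-0.0005,0.004,0,0,0,0,-0.0005,0.0055,0,0,0,0,-0.0005,0.0055,0,0,0]
}}

```text
time: 9.18
eef_pos: [0.6101, -0.0059, 0.1581]
tcp_rot: [0.961, -0.123, 0.247, 0.03]
contact_force: [-3.3, 1.1, 1.4]
opening: 0.688
finger_force: 33.2
```

Emit:
{"fn": "carry_out", "kwargs": {
  "deltas": [0,0,0.001,0,0,0,0,0,0.0015,0,0,0,0,0,0.0015,0,0,0]
}}

```text
time: 9.55
eef_pos: [0.6107, -0.0061, 0.1569]
tcp_rot: [0.961, -0.123, 0.247, 0.03]
contact_force: [-5.7, 1.4, 4.4]
opening: 0.689
finger_force: 33.3
```

```bash
cat >> m.py <<'E'
def fax():
    s=ctrl.get_state();print("t",s["time"].round(2),"tcp in stand axes",((s["eef_pos"]-np.array([.6124,-.0073,.1492]))@basis(-.253)).round(4),"F",(s["contact_force"]@basis(-.253)).round(2))
E
python3 -c "
from m import *
fax()"
```

```text
Traceback (most recent call last):
  File "m.py", line 38, in fax
    s=ctrl.get_state();print("t",s["time"].round(2),"tcp in stand axes",((s["eef_pos"]-np.array([.6124,-.0073,.1492]))@basis(-.253)).round(4),"F",(s["contact_force"]@basis(-.253)).round(2))
                                 ^^^^^^^^^^^^^^^
AttributeError: 'float' object has no attribute 'round'
```

Emit:
{"fn": "carry_out", "kwargs": {
  "deltas": [0,0,0.001,0,0,0,0,0,0.002,0,0,0,0,0,0.002,0,0,0]
}}

```text
time: 9.93
eef_pos: [0.6117, -0.0064, 0.1551]
tcp_rot: [0.961, -0.123, 0.247, 0.03]
contact_force: [-4.3, 0.7, 4.1]
opening: 0.689
finger_force: 33.3
```

```bash
sed -i 's/s\["time"\].round(2)/round(float(s["time"]),2)/' m.py
python3 - <<'E'
from m import *
fax(); held((8,100,50),(25,255,255))
i2,d,P,W=cam("side");save("v4",cv2.resize(i2[170:270,250:350],(500,500),interpolation=cv2.INTER_CUBIC))
E
```

```text
t 9.93 tcp in stand axes [0.002  0.0007 0.0056] F [-1.8  -0.43  5.7 ]
n 18594 zmin -0.0338
rim in tool [-0.002   0.0008  0.0282] z -0.0329
tilt [0.002 0.014]
floor z 0.0373 876
```

View pics/v4.png

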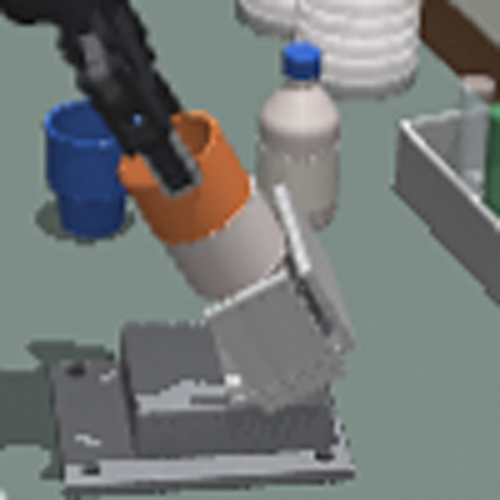

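The picture shows the orange shoulder flush on the white rim, with the carrier already creeping under about 6 N. Release and retreat.

Emit:
{"fn": "carry_out", "kwargs": {
  "deltas": [0,0,0,0,0,0,0,0,0,0,0,0,0,0,0,0,0,0],
  "grip": 100
}}

```text
time: 10.4
eef_pos: [0.612, -0.0066, 0.1548]
tcp_rot: [0.961, -0.123, 0.247, 0.03]
contact_force: [0.6, -0.7, -0.6]
opening: 1.002
finger_force: 0.0
```

Emit:
{"fn": "carry_out", "kwargs": {
  "deltas": [0,0,-0.02,0,0,0,0,0,-0.05,0,0,0,0,0,-0.1,0,0,0,0,0,-0.15,0,0,0,0,0,-0.15,0,0,0]
}}

```text
time: 11.02
eef_pos: [0.5432, 0.0115, 0.2925]
tcp_rot: [0.959, -0.122, 0.252, 0.03]
contact_force: [1.1, 0.1, 0.2]
opening: 0.999
finger_force: 0.0
```

Emit:
{"fn": "carry_out", "kwargs": {
  "deltas": [0,0,0,0,0,0,0,0,0,0,0,0]
}}

```text
time: 11.28
eef_pos: [0.5412, 0.0113, 0.2838]
tcp_rot: [0.961, -0.123, 0.245, 0.03]
contact_force: [-0.0, -0.5, 0.8]
opening: 0.998
finger_force: 0.0
```

Run:
```python
from m import *
im,d,P,W=cam("wrist"); hsv=cv2.cvtColor(im,cv2.COLOR_RGB2HSV)
o=rimfit(P,np.array([.6124,-.0073,.1492])+ax(-.253)*.038,-.253,col=cv2.inRange(hsv,(8,100,50),(25,255,255))>0)
B=basis(-.253);print("orange rim vs white rim orig",((o-np.array([.6124,-.0073,.1492]))@B).round(4))
# white cup surface top along the axis (visible outside)
Q=(P.reshape(-1,3)-o)@B; g=~(cv2.inRange(hsv,(8,60,40),(25,255,255))>0).ravel()
m=g&(abs(np.hypot(Q[:,0],Q[:,1])-.030)<.004)&(Q[:,2]<-.02)&(Q[:,2]>-.08); print(m.sum(),np.percentile(Q[m][:,2],[90,98]).round(4) if m.sum() else "")
save("w5",im)
rel([.4853,-.3334,.22],rot_down(-.3))
```

```text
rim [ 0.5925 -0.0021  0.1816] r 0.0283 n 1043 h 0.0003 tilt x,y [0.005 0.004]
orange rim vs white rim orig [-0.0025  0.0001  0.0383]
526 [-0.0413 -0.0407]
t 11.32 q [-0.14 -0.35  2.12 -0.07  0.87  1.72] rel [-0.0019  0.3478  0.0709] [-0.0135 -0.4995  0.0448] |d| 0.355 ang 0.502
```

Emit:
{"fn": "carry_out", "kwargs": {
  "deltas": [0,0.06,0.01,0,-0.1,0.01,0,0.12,0.02,0,-0.2,0.02,0,0.18,0.03,0,-0.3,0.03,0,0.24,0.04,0,-0.4,0.04,-0.002,0.3,0.06,-0.013,-0.5,0.045]
}}

```text
time: 11.95
eef_pos: [0.4926, -0.2877, 0.2316]
tcp_rot: [0.989, -0.15, 0.0, -0.0]
contact_force: [0.9, 0.5, -0.1]
opening: 1.001
finger_force: 0.0
```

Run:
```python
from m import *
rel([.4853,-.3334,.20],rot_down(-.3))
```

```text
t 11.95 q [-0.71  0.04  1.81  0.    1.29  1.16] rel [0.0065 0.0458 0.0316] [-0.001  -0.0006 -0.0013] |d| 0.056 ang 0.002
```

Emit:
{"fn": "carry_out", "kwargs": {
  "deltas": [0.003,0.023,0.015,0,0,0,0.006,0.046,0.031,0,0,0,0.006,0.046,0.031,0,0,0,0.006,0.046,0.031,0,0,0]
}}

```text
time: 12.45
eef_pos: [0.4854, -0.3297, 0.2016]
tcp_rot: [0.989, -0.149, 0.002, -0.0]
contact_force: [-0.2, -0.3, 0.4]
opening: 1.004
finger_force: 0.0
```

Run:
```python
from m import *
f,im=cup("wrist",(55,90,40),(85,255,255),(.4853,-.3334)); 
rel([*f[:2],.037],rot_down(-.3))
```

```text
ztop 0.0735 rim [ 0.4857 -0.3363  0.0282] 923
t 12.5 q [-0.77  0.1   1.81  0.    1.23  1.1 ] rel [0.0011 0.0064 0.1651] [-0.0008 -0.0047  0.0015] |d| 0.165 ang 0.005
```

Emit:
{"fn": "carry_out", "kwargs": {
  "deltas": [0.001,0.004,0.045,0,0,0,0.001,0.004,0.09,0,0,0,0.001,0.004,0.13,0,0,0,0.001,0.004,0.155,0,0,0,0.001,0.004,0.164,0,0,0]
}}

```text
time: 13.12
eef_pos: [0.4854, -0.3333, 0.0364]
tcp_rot: [0.989, -0.149, 0.001, -0.001]
contact_force: [-1.3, -1.0, 0.4]
opening: 0.999
finger_force: 0.0
```

Emit:
{"fn": "carry_out", "kwargs": {
  "deltas": [0,0,0,0,0,0,0,0,0,0,0,0,0,0,0,0,0,0,0,0,0,0,0,0,0,0,0,0,0,0],
  "grip": 40,
  "grip_force": 30
}}

```text
time: 13.75
eef_pos: [0.4869, -0.336, 0.0394]
tcp_rot: [0.989, -0.15, 0.003, 0.001]
contact_force: [0.5, 0.7, 6.4]
opening: 0.689
finger_force: 32.8
```

Emit:
{"fn": "carry_out", "kwargs": {
  "deltas": [0,0,-0.02,0,0,0,0,0,-0.06,0,0,0,0,0,-0.12,0,0,0,0,0,-0.18,0,0,0,0,0,-0.22,0,0,0]
}}

```text
time: 14.38
eef_pos: [0.4851, -0.3352, 0.2618]
tcp_rot: [0.989, -0.149, 0.003, 0.001]
contact_force: [0.4, 0.3, -0.7]
opening: 0.692
finger_force: 32.6
```

Emit:
{"fn": "carry_out", "kwargs": {
  "deltas": [0,0,0,0,0,0,0,0,0,0,0,0,0,0,0,0,0,0]
}}

```text
time: 14.75
eef_pos: [0.4838, -0.334, 0.2546]
tcp_rot: [0.989, -0.149, -0.0, -0.002]
contact_force: [0.2, -0.6, -0.8]
opening: 0.691
finger_force: 32.6
```

Run:
```python
from m import *
held((55,90,40),(85,255,255))
a=ax(-.253);o=np.array([.5925,-.0021,.1816]);r=rot_axis(a)
h=o+.0085*a-r.apply([-.0018,.001,0]);print(h)
rel(h+a*.08,r)
```

```text
n 18762 zmin -0.0346
rim in tool [0.0002 0.0006 0.0282] z -0.0339
tilt [-0.006 -0.005]
floor z 0.0366 913
[ 5.90334282e-01 -5.07194488e-04  1.89922418e-01]
t 14.8 q [-0.78  0.06  1.75  0.    1.33  1.09] rel [-0.0352 -0.3483 -0.0043] [ 0.0087  0.5006 -0.0467] |d| 0.35 ang 0.503
```

Emit:
{"fn": "carry_out", "kwargs": {
  "deltas": [-0.006,-0.055,-0.015,0,0.08,-0.01,-0.012,-0.11,-0.025,0,0.17,-0.02,-0.018,-0.165,-0.03,0,0.26,-0.03,-0.024,-0.22,-0.03,0,0.35,-0.035,-0.03,-0.275,-0.025,0.009,0.43,-0.04]
}}

```text
time: 15.42
eef_pos: [0.537, -0.0615, 0.2817]
tcp_rot: [0.968, -0.126, 0.214, 0.027]
contact_force: [0.6, 0.3, -0.6]
opening: 0.686
finger_force: 32.7
```

```bash
cat > g.py <<'E'
from m import *
a=ax(-.253);o=np.array([.5925,-.0021,.1816]);r=rot_axis(a)
h=o+.0075*a-r.apply([.0002,.0006,0])
E
python3 - <<'E'
from g import *
rel(h+a*.075,r)
E
```

```text
t 15.43 q [-0.31 -0.33  2.09  0.03  0.94  1.5 ] rel [-0.0129 -0.072   0.0248] [ 0.0011  0.0649 -0.0066] |d| 0.077 ang 0.065
```

Emit:
{"fn": "carry_out", "kwargs": {
  "deltas": [-0.005,-0.03,0.005,0,0.03,-0.003,-0.01,-0.06,0.015,0,0.06,-0.006,-0.013,-0.072,0.025,0.001,0.065,-0.007,-0.013,-0.072,0.025,0.001,0.065,-0.007,-0.013,-0.072,0.025,0.001,0.065,-0.007]
}}

```text
time: 16.05
eef_pos: [0.5544, 0.0063, 0.254]
tcp_rot: [0.962, -0.122, 0.244, 0.032]
contact_force: [-0.1, -0.2, -0.4]
opening: 0.691
finger_force: 32.7
```

Emit:
{"fn": "carry_out", "kwargs": {
  "deltas": [0,0,0,0,0,0,0,0,0,0,0,0]
}}

```text
time: 16.3
eef_pos: [0.5547, 0.006, 0.2549]
tcp_rot: [0.961, -0.122, 0.245, 0.032]
contact_force: [0.4, -0.6, -0.3]
opening: 0.688
finger_force: 32.7
```

Run:
```python
from g import *
held((55,90,40),(85,255,255)); rel(h,r); fax()
```

```text
n 18713 zmin -0.0343
rim in tool [-0.0006  0.0007  0.0281] z -0.0335
tilt [ 0.001 -0.005]
floor z 0.0368 909
t 16.35 q [-0.15 -0.29  2.13 -0.07  0.81  1.71] rel [-0.0012 -0.0022  0.0753] [0.001  0.0011 0.0002] |d| 0.075 ang 0.002
t 16.35 tcp in stand axes [-0.0014 -0.0014  0.1211] F [-0.05 -0.45 -0.05]
```

Emit:
{"fn": "carry_out", "kwargs": {
  "deltas": [-0.0005,-0.002,0.015,0,0,0,-0.0005,-0.002,0.03,0,0,0,-0.0005,-0.002,0.045,0,0,0,-0.0005,-0.002,0.055,0,0,0,-0.0005,-0.002,0.06,0,0,0]
}}

```text
time: 16.98
eef_pos: [0.5823, 0.0015, 0.2]
tcp_rot: [0.962, -0.122, 0.244, 0.032]
contact_force: [0.4, 0.3, -1.0]
opening: 0.693
finger_force: 32.7
```

Emit:
{"fn": "carry_out", "kwargs": {
  "deltas": [0,0,0,0,0,0,0,0,0.004,0,0,0,0,0,0.008,0,0,0,0,0,0.01,0,0,0,0,0,0.01,0,0,0]
}}

```text
time: 17.6
eef_pos: [0.5869, 0.0003, 0.1924]
tcp_rot: [0.961, -0.122, 0.244, 0.032]
contact_force: [-0.6, -0.1, 0.7]
opening: 0.693
finger_force: 32.7
```

Run:
```python
from g import *
rel(h,r); fax()
```

```text
t 17.6 q [-0.15 -0.15  2.13 -0.08  0.67  1.73] rel [-0.      0.0003  0.0049] [0.0007 0.0021 0.0009] |d| 0.005 ang 0.002
t 17.6 tcp in stand axes [-0.0027  0.001   0.0507] F [-0.1  -0.25  0.87]
```

Emit:
{"fn": "carry_out", "kwargs": {
  "deltas": [0,0,0.002,0,0,0,0,0,0.004,0,0,0,0,0,0.006,0,0,0,0,0,0.006,0,0,0]
}}

```text
time: 18.1
eef_pos: [0.59, -0.0003, 0.1881]
tcp_rot: [0.961, -0.122, 0.245, 0.031]
contact_force: [-3.6, 0.2, 3.6]
opening: 0.689
finger_force: 33.1
```

Emit:
{"fn": "carry_out", "kwargs": {
  "deltas": [0,0,0.001,0,0,0,0,0,0.002,0,0,0,0,0,0.003,0,0,0,0,0,0.004,0,0,0]
}}

```text
time: 18.6
eef_pos: [0.5917, -0.0008, 0.1839]
tcp_rot: [0.961, -0.122, 0.245, 0.031]
contact_force: [-3.7, 2.1, 5.7]
opening: 0.692
finger_force: 33.2
```

Run:
```python
from g import *
fax();held((55,90,40),(85,255,255))
```

```text
t 18.6 tcp in stand axes [-0.0024  0.0011  0.0408] F [-0.89  1.08  6.98]
n 18758 zmin -0.0344
rim in tool [-0.0006  0.0007  0.0282] z -0.0336
tilt [-0.004 -0.004]
floor z 0.0368 897
```

Emit:
{"fn": "carry_out", "kwargs": {
  "deltas": [0,0,0.0015,0,0,0,0,0,0.003,0,0,0,0,0,0.0045,0,0,0,0,0,0.005,0,0,0]
}}

```text
time: 19.15
eef_pos: [0.5943, -0.0014, 0.1807]
tcp_rot: [0.961, -0.122, 0.245, 0.031]
contact_force: [-8.1, 3.0, 13.0]
opening: 0.691
finger_force: 33.8
```

Emit:
{"fn": "carry_out", "kwargs": {
  "deltas": [0,0,0.001,0,0,0,0,0,0.002,0,0,0,0,0,0.003,0,0,0,0,0,0.003,0,0,0]
}}

```text
time: 19.65
eef_pos: [0.5967, -0.0018, 0.1818]
tcp_rot: [0.961, -0.122, 0.247, 0.032]
contact_force: [-17.7, 3.0, 22.5]
opening: 0.69
finger_force: 34.9
```

Run:
```python
from g import *
fax()
```

```text
t 19.65 tcp in stand axes [0.0011 0.0014 0.0365] F [-4.93 -1.58 28.35]
```

Emit:
{"fn": "carry_out", "kwargs": {
  "deltas": [0,0,-0.001,0,0,0,0,0,-0.002,0,0,0,0,0,-0.002,0,0,0]
}}

```text
time: 20.02
eef_pos: [0.595, -0.0015, 0.1809]
tcp_rot: [0.961, -0.122, 0.246, 0.032]
contact_force: [-10.6, 2.4, 13.0]
opening: 0.693
finger_force: 34.1
```

Run:
```python
from g import *
fax();held((55,90,40),(85,255,255))
```

```text
t 20.02 tcp in stand axes [-0.0009  0.0012  0.0366] F [-3.28 -0.3  16.58]
n 18717 zmin -0.0346
rim in tool [-0.0006  0.0007  0.0281] z -0.0336
tilt [ 0.01  -0.004]
floor z 0.0366 916
```

The axial position is the same (36.5 mm) at 28 N and at 17 N, so the carrier is on a hard stop. Unload, release and back off.

Emit:
{"fn": "carry_out", "kwargs": {
  "deltas": [0,0,-0.001,0,0,0,0,0,-0.0015,0,0,0]
}}

```text
time: 20.32
eef_pos: [0.5938, -0.0014, 0.1805]
tcp_rot: [0.961, -0.122, 0.245, 0.031]
contact_force: [-3.2, 1.6, 5.3]
opening: 0.686
finger_force: 33.3
```

Emit:
{"fn": "carry_out", "kwargs": {
  "deltas": [0,0,0,0,0,0,0,0,0,0,0,0,0,0,0,0,0,0,0,0,0,0,0,0],
  "grip": 100
}}

```text
time: 20.82
eef_pos: [0.5935, -0.0015, 0.1794]
tcp_rot: [0.962, -0.122, 0.244, 0.032]
contact_force: [-0.4, -0.5, 0.8]
opening: 0.999
finger_force: 0.0
```

Emit:
{"fn": "carry_out", "kwargs": {
  "deltas": [0,0,-0.01,0,0,0,0,0,-0.03,0,0,0,0,0,-0.07,0,0,0,0,0,-0.12,0,0,0,0,0,-0.12,0,0,0]
}}

```text
time: 21.45
eef_pos: [0.5394, 0.0132, 0.2921]
tcp_rot: [0.96, -0.122, 0.25, 0.031]
contact_force: [1.5, -0.5, 0.6]
opening: 1.001
finger_force: 0.0
```

Emit:
{"fn": "carry_out", "kwargs": {
  "deltas": [0,0,0,0,0,0,0,0,0,0,0,0]
}}

```text
time: 21.7
eef_pos: [0.5376, 0.013, 0.2833]
tcp_rot: [0.962, -0.122, 0.243, 0.032]
contact_force: [-0.6, -0.9, 0.2]
opening: 1.003
finger_force: 0.0
```

Run:
```python
from g import *
im,d,P,W=cam("wrist"); hsv=cv2.cvtColor(im,cv2.COLOR_RGB2HSV)
gm=cv2.inRange(hsv,(55,90,40),(85,255,255))>0; om=cv2.inRange(hsv,(8,100,50),(25,255,255))>0
w=np.array([.6124,-.0073,.1492]);B=basis(-.253)
g=rimfit(P,w+.071*a,-.253,col=gm); print("green rim vs orig white",((g-w)@B).round(4))
it,_,Pt,_=cam("top"); i2,_,Ps,_=cam("side")
for n,I,Q in(("w",im,P),("top",it,Pt),("side",i2,Ps)):
    hs=cv2.cvtColor(I,cv2.COLOR_RGB2HSV);q=(Q-g)@B
    near=np.hypot(q[...,0],q[...,1])<.035
    for k,lo,hi in(("orange",(8,100,50),(25,255,255)),("green",(55,90,40),(85,255,255)),("white",(0,0,110),(180,45,255))):
        m=(cv2.inRange(hs,lo,hi)>0)&near&(abs(q[...,2])<.15)
        if m.sum()>5: print(n,k,m.sum(),np.percentile(q[m][:,2],[2,50,98]).round(4))
save("v6",np.hstack([cv2.resize(im[60:340,140:420],(400,400)),cv2.resize(i2[170:270,250:350],(400,400),interpolation=2)]))
fax()
```

```text
rim [0.5752 0.0021 0.2087] r 0.0282 n 1275 h -0.0004 tilt x,y [0.005 0.004]
green rim vs orig white [-0.0052 -0.0002  0.0706]
w orange 720 [-0.0821 -0.0499 -0.0406]
w green 6163 [-0.0715 -0.0337  0.001 ]
w white 453 [-0.1196 -0.088  -0.0823]
top orange 128 [-0.0765 -0.0529 -0.0373]
top green 507 [-0.0713 -0.0301  0.0036]
top white 79 [-0.1193 -0.0944 -0.0789]
side orange 295 [-0.0798 -0.0594 -0.0389]
side green 474 [-0.0361 -0.0116  0.0043]
side white 190 [-0.1213 -0.0992 -0.081 ]
t 21.85 tcp in stand axes [-0.0034  0.0009  0.155 ] F [-0.54  0.37  0.01]
```

View pics/v6.png

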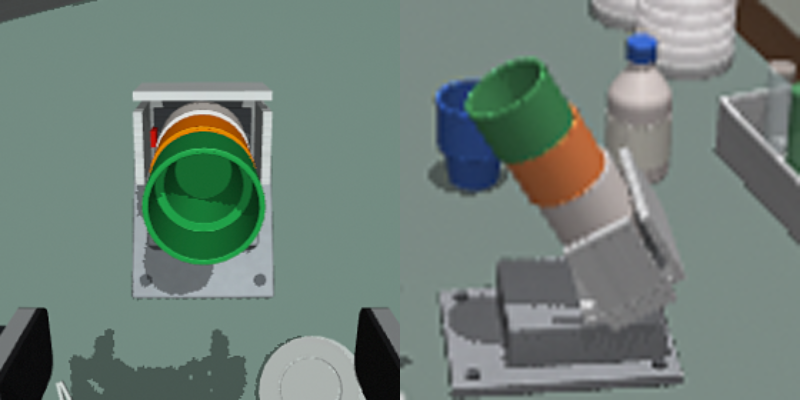

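The picture shows white, orange and green stacked flush and coaxial. Measured collar spacings are about 41 mm each, the rims are square, and the carrier travelled about 13 mm to a firm stop. The gripper is clear, so I'm handing in.

```bash
python3 -c "
from plant import ctrl
print(ctrl.sign_off())"
```

```text
the job is handed in; nothing more can be done
None
```

The job is handed in at about 22 s: orange is nested home in the white cup and green home in the orange, and I pushed the stack down until the carrier stopped hard (up to about 28 N) and let go. The stop is inferred from that force and about 13 mm of travel, not seen directly, and the arm went nowhere near the blue cup or the other items.

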